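# Change the snap-in filter cartridges at the utility sink

## Robot

A 6-joint arm with a two-finger parallel gripper is mounted at the origin on the work surface. World frame = base frame: x ahead of the robot, y to its left, z up, the work surface at z = 0. Lengths are in m, angles in rad, forces in N, time in s.
With the tool pointing down it reaches from about 0.25 to 0.775 m from the base axis. Payload 4 kg.
Tool frame: the origin (TCP) lies on the centre line of the jaws, within the pads' length; the fingertips stand robot.tips_ahead ahead of it and the grasp point (between the pads) lies 8 mm behind it (robot.tips_ahead is the distance from the TCP to the fingertips, in m); z points along the fingers, y is the line along which they close (so a half turn about z gives the same grasp; the last joint's range is limited). The gripper opens to 94 mm and grips with 3 to 60 N. Pads are 16 mm wide; open, the fingers measure 119 mm over their backs; the gripper's body (75 mm by 177 mm) begins 78 mm behind the grasp point.
Start: joints at [1.153, 0.087, 1.371, -0, 1.684, -0.103], TCP at [0.17, 0.523, 0.217] pointing down, gripper open.
Joint ranges: [-3.1, 3.1], [-0.76, 2.03], [0.27, 2.55], [-1.08, 4.22], [0.17, 2.65], [-2.57, 2.57]. Speed limits (rad/s): [2.79, 2.79, 3.14, 3.14, 3.14, 3.14].

## Interface

Orientations are given as [roll, pitch, yaw] about the fixed x, y, z axes, in that order (R = Rz(yaw) Ry(pitch) Rx(roll)).
In Python, from bench import robot, snapshot, close_job, spotter gives the robot as it stands. The module is installed in compiled form; this text tells all that it offers.
- The arm moves only by the tool servo_tool, never from a script. Its argument "commands" is one flat list of numbers, 7 for each row, row after row: the shift along the tool's x, y, z in m, then the turn, a rotation vector about the tool's x, y, z in degrees, then the finger opening in m, from 0 to 0.094. In form: [x, y, z, ax, ay, az, grip, x, y, z, ax, ay, az, grip, ...]. A call has 1 to 10 rows; each row is the pose to reach, as a shift and turn from the pose commanded when the call began, along the tool's axes at that moment; what a row does not reach only later rows make up. A row lasts 1/8 s, in which the tool goes at most 62.5 mm and 10.7 degrees, less where a joint would pass 70% of its speed; a pose out of reach is approached as far as the arm can. A call with a gripper value outside its range is refused whole. The fingers move at their own pace and stop on an object; the grip force is fixed at half the most. Time passes only in rows, so rows that repeat a pose let the fingers close. It gives the time, the measured TCP pose, the force, the opening and the grip force at its end, in the units of the state.
- robot.get_obs(): the state, without advancing time (a new reading comes with each control period).
- snapshot(name): name is "scene" or "top"; returns a dict with "img" (480x640x3 uint8, blue, green, red), "camera_matrix" (3x3 intrinsics, pixels), "k1" (the pictures are not rectified: a ray, as slopes to the right and down, at radius r is drawn at 1 + k1 r^2 times it, then the intrinsics apply), "extrinsics" (4x4, takes a point from camera to world coordinates). Camera axes: x right, y down, z forward; pixel columns grow to the right and rows downward; lengths in m; the calibration is good to about 2 mm. A picture is of the moment at which its call begins. There is no depth.
- close_job(): hands the job in; it is judged then, once.
Trained networks look in a picture, given as the dict that the camera call returned (one of the last four; its "shot" number tells which), for a name from the list of things; names that differ only in an ending like _2 or _b are one class to them, and where a whole thing is asked for, a point or a joint stands for the part that bears it (a point fixed in the world has none). Each returns a list of dicts, best first, with "conf" (0 to 1); they miss things now and then, are a little off and sometimes report something else, mostly with a low value. They report only what shows in the picture. A call takes as long as a camera call. They do not tell look-alikes from the thing itself.
- spotter.trace(name, picture): "region" (480x640 bool, what is visible of it) and "box" ([left, top, width, height] in pixels, round what is visible of it).
The state is a dict: "time": time; "joint_positions": joint angles; "qvel": joint speeds; "joint_torque": joint torques, N m; "tool_pos": TCP position; "ee_rot": TCP orientation; "wrist_force": force on the tool from outside, world axes, zero at the start; "wrist_torque": the same for the moment, N m; "width": finger opening in m; "finger_force": force on a finger pad.
Only numpy, scipy, OpenCV 4.12 (cv2) and the standard library are available. Lean on these libraries where they do the work, as an engineer would, in place of code of your own. Each camera call takes 0.05 s, during which the arm holds its last target. There are 200 camera calls.

## Task

Change the water filters by the utility sink: shut the valve and, with the water off, pull every spent rust-brown cartridge off the manifold and put it in the red toolbox, and slide a fresh blue cartridge fully home, until it clicks, into each of the three bays (a bay may already be empty). Once all three fresh ones are in, turn the valve fully on again. Leave the other things on the counter where they are.

Things in the scene. Friction and masses are not known exactly. Their poses are not given: they have to be found in the camera images.
- fresh1: Fresh cartridge, blue with a white paper band, loose and upright on the counter; fits any bay. 76 (x) x 60 (y) x 72 mm tall, about 0.18 kg; either end first. Origin: centre of the underside, z up. Black base plate 76 x 60 x 10 mm, a 14 x 5 mm notch halfway along each long edge; body 64 x 42 mm from z 10 to 34; grip block 36 (x) x 26 (y) mm from z 34 to 72.
- fresh2: Fresh cartridge, blue with a white paper band, loose and upright on the counter; fits any bay. 76 (x) x 60 (y) x 72 mm tall, about 0.18 kg; either end first. Origin: centre of the underside, z up. Black base plate 76 x 60 x 10 mm, a 14 x 5 mm notch halfway along each long edge; body 64 x 42 mm from z 10 to 34; grip block 36 (x) x 26 (y) mm from z 34 to 72.
- fresh3: Fresh cartridge, blue with a white paper band, loose and upright on the counter; fits any bay. 76 (x) x 60 (y) x 72 mm tall, about 0.18 kg; either end first. Origin: centre of the underside, z up. Black base plate 76 x 60 x 10 mm, a 14 x 5 mm notch halfway along each long edge; body 64 x 42 mm from z 10 to 34; grip block 36 (x) x 26 (y) mm from z 34 to 72.
- spent1: Spent cartridge, rust-brown with an orange grip block, snapped in bay 1 at the start; None if that bay is empty. 76 (x) x 60 (y) x 72 mm tall, about 0.18 kg; either end first. Origin: centre of the underside. Same shape as a fresh one.
- spent2: Spent cartridge, rust-brown with an orange grip block, snapped in bay 2 at the start; None if that bay is empty. 76 (x) x 60 (y) x 72 mm tall, about 0.18 kg; either end first. Origin: centre of the underside. Same shape as a fresh one.
- spent3: Spent cartridge, rust-brown with an orange grip block, snapped in bay 3 at the start; None if that bay is empty. 76 (x) x 60 (y) x 72 mm tall, about 0.18 kg; either end first. Origin: centre of the underside. Same shape as a fresh one.
- manifold: Filter manifold: steel plate 6 mm thick, reaching from x = -110 to +55 mm, with three grey plastic bays 90 mm apart and a copper pipe behind (centre x = 72, top 48 mm above the counter); valve at its left end. Origin on the counter below the middle bay's home point; x points into the bays, y left, z up. Fixed.
- bay1 (a point): Left bay, next to the valve: the point on its floor, 6 mm above the counter, where a cartridge's origin lies when fully home; axes as the manifold. Cartridges go in along +x and come out along -x. Side walls 64 mm apart from x = -20 to +40 mm, with round noses from x = -33 mm as lead-in; flat apron in front. Back stop at +39 mm, 24 mm high.
- bay2 (a point): Middle bay: the point on its floor, 6 mm above the counter, where a cartridge's origin lies when fully home; axes as the manifold. All bays alike. Lips 50 mm apart hold the base plate down from x = -15 to +38 mm: underside 13, top 18 mm above the floor. So a cartridge lifts out only once drawn out 56 mm or more.
- bay3 (a point): Right bay: the point on its floor, 6 mm above the counter, where a cartridge's origin lies when fully home; axes as the manifold. All bays alike. A sprung steel ball in each side wall at x = 0 snaps into the notches: a cartridge meets the balls about 43 mm short of home (15 to 20 N pushes it past, then about 5 N until it clicks); about 10 N along -x pulls it off.
- valve (a joint): Red quarter-turn lever of the water valve, on a vertical axis: 0 = shut (lever across the pipe, along the manifold's +y), 1.571 = fully on (along the pipe, the manifold's -x, towards the robot). Stops at both ends, stiff (0.2 N m), stays where left. Bar 16 mm wide, 12 thick, from 10 mm behind to 110 mm beyond the axis; over 45 mm free under the grip point.
- valve_axis (a point): Point on the valve's vertical axis, at mid-thickness of the lever, 106 mm above the counter; axes as the manifold.
- valve_grip (a point): Point in the middle of the lever, 75 mm out from the axis, at mid-thickness: where to pinch it from above. Its y axis points out along the lever.
- toolbox_in (a point): Centre of the inside floor of the open red toolbox, 5 mm above the counter. Inside 300 (x) x 200 (y) mm, walls 5 mm thick and 68 mm high; the open lid stands along its -y side to 175 mm high, its face level with that wall. z up.
- saucer: White ceramic saucer, 140 mm across, 20 mm high, bystander; origin: centre of its underside.
- pliers: Steel pliers with blue handles, 175 mm long, lying flat, bystander; origin: centre of its underside.
- mug: Blue mug, 80 mm across, 90 mm high, bystander; origin: centre of its underside.
- screwdriver: Screwdriver lying flat, about 200 mm long, bystander; origin: centre of its underside.
Not all that is in view belongs to the job. What is shaped like the spent2 but turquoise or yellow is not meant. What is shaped like the spent1 but yellow is not meant.

How it is judged:
By the outcome, as a careful person would: the job done as asked, in the order asked, and still so for the second after the job is handed in, with the robot touching nothing.
Of spent1, spent2, spent3 only 1 to 3 are there at a start; the rules pass over those that are not, and their reading is None.
At some moment in a run one of fresh1, fresh2, fresh3 may be knocked a few centimetres aside while the robot is not near it.
It also fails if it takes over 208 s, if anything falls off the work surface, if the arm or the gripper's body presses on something with over 40 N, if the wrist force passes 120 N, or if a joint passes its speed limit or range.

## Working session

There is one attempt and no reset: what is moved stays moved. The work goes in short steps, Python scripts to look and compute and a tool call to move; the robot and the scene stay as the last step left them, time stands still between calls to the robot, and variables do not carry over. Pictures are saved under pics/ and viewed, at most 14 in all, crops included, and the job is handed in when it is done.

Besides the shell and the picture viewer there is one more tool, called after ">>>" by a JSON object that holds its "method" and its "body". servo_tool: Moves the arm, as the interface text tells. Its arguments: {"type":"object","properties":{"commands":{"type":"array","items":{"type":"number"}}},"required":["commands"]}

```bash
mkdir -p pics; cat > h.py <<'E'
import numpy as np, cv2
from bench import robot, snapshot, spotter
def pose(s): return np.array(s["extrinsics"]), np.array(s["camera_matrix"]), s["k1"]
def proj(s,P):
    T,K,k=pose(s); p=np.linalg.inv(T)@np.append(P,1); a=p[:2]/p[2]; a=a*(1+k*(a@a)); return K[:2,:2]@a+K[:2,2]
def ray(s,u):
    T,K,k=pose(s); a=np.linalg.solve(K[:2,:2],np.array(u,float)-K[:2,2]); b=a.copy()
    for _ in range(20): b=a/(1+k*(b@b))
    return T[:3,3], T[:3,:3]@np.append(b,1)
def onz(s,u,z):
    o,d=ray(s,u); return o+d*(z-o[2])/d[2]
E
python3 - <<'E'
from h import *
print({k:np.round(v,3) if not isinstance(v,float) else v for k,v in robot.get_obs().items()}, robot.tips_ahead)
for n in("scene","top"):
    s=snapshot(n); cv2.imwrite(f"pics/{n}0.png",s["img"]); print(n,np.round(s["extrinsics"],3).tolist(),np.round(s["camera_matrix"],1).tolist(),s["k1"])
    for t in ["fresh1","spent1","manifold","valve","toolbox_in","saucer","pliers","mug","screwdriver"]:
        try:
            for r in spotter.trace(t,s)[:7]:
                ys,xs=np.nonzero(r["region"]); print(t,round(r["conf"],2),r["box"],xs.mean().round(),ys.mean().round(), s["img"][r["region"]].mean(0).round())
        except Exception as e: print(t,e)
E
```

```text
{'time': 0.0, 'joint_positions': array([ 1.153,  0.088,  1.372, -0.   ,  1.684, -0.103]), 'qvel': array([-0.001, -0.001,  0.001, -0.001, -0.   ,  0.   ]), 'joint_torque': array([ 1.0000e-03, -3.4018e+01, -3.0243e+01,  7.2000e-02,  3.3000e-02,
       -0.0000e+00]), 'tool_pos': array([0.17 , 0.523, 0.215]), 'ee_rot': array([-3.139, -0.   ,  2.827]), 'wrist_force': array([-0.438,  0.328,  0.025]), 'wrist_torque': array([ 0.014, -0.033,  0.036]), 'finger_force': 0.0, 'width': 0.09404319871113918} 0.011
scene [[0.837, 0.382, -0.391, 0.924], [0.547, -0.595, 0.589, -0.538], [-0.008, -0.707, -0.707, 0.799], [0.0, 0.0, 0.0, 1.0]] [[445.1, 0.0, 323.7], [0.0, 445.1, 239.6], [0.0, 0.0, 1.0]] -0.023814323843180805
fresh1 0.97 [302.5, 186.4, 32.6, 36.1] 317.0 205.0 [98. 67. 35.]
fresh1 0.84 [342.2, 162.2, 26.3, 30.2] 355.0 180.0 [113.  75.  45.]
fresh1 0.69 [285.4, 214.2, 34.3, 35.8] 302.0 234.0 [102.  69.  39.]
spent1 0.95 [311.6, 299.8, 39.3, 32.7] 332.0 315.0 [ 44.  93. 155.]
spent1 0.94 [427.8, 202.9, 38.6, 35.0] 448.0 221.0 [ 20. 138. 167.]
spent1 0.93 [334.0, 267.2, 36.3, 33.4] 351.0 285.0 [
[... 1716 characters left out ...]
. 148.]
manifold 0.85 [244.5, 176.8, 158.2, 103.2] 323.0 222.0 [139. 159. 187.]
manifold 0.45 [132.6, 195.7, 22.1, 75.7] 142.0 218.0 [ 56.  66. 183.]
valve 0.78 [248.8, 227.3, 14.2, 50.6] 255.0 252.0 [ 75.  87. 204.]
toolbox_in 0.57 [446.9, 160.9, 153.0, 155.2] 521.0 242.0 [ 33.  40. 168.]
saucer 0.96 [358.9, 280.8, 58.0, 56.0] 388.0 309.0 [210. 224. 218.]
pliers 0.9 [131.9, 282.5, 27.7, 74.8] 142.0 322.0 [162. 127. 101.]
mug 0.9 [185.1, 356.4, 41.6, 44.1] 203.0 373.0 [117. 100.  72.]
mug 0.56 [292.2, 205.1, 20.9, 28.1] 301.0 219.0 [ 54.  93. 155.]
screwdriver 0.84 [131.1, 196.7, 22.3, 75.2] 141.0 222.0 [ 63.  75. 169.]
screwdriver 0.38 [287.4, 275.3, 33.9, 40.5] 305.0 295.0 [135.  92.  60.]
```

View pics/scene0.png

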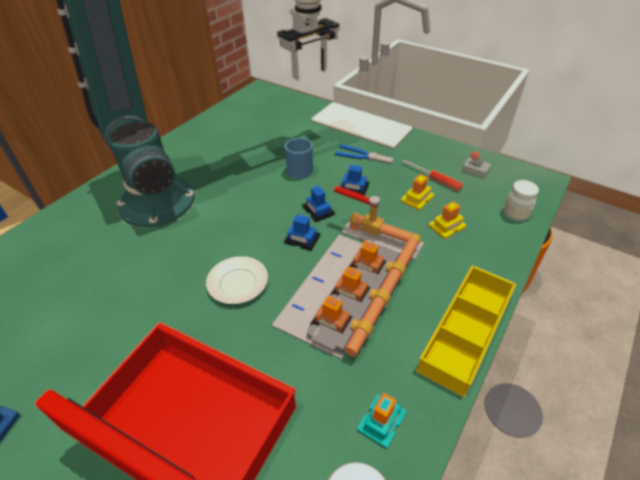

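View pics/top0.png

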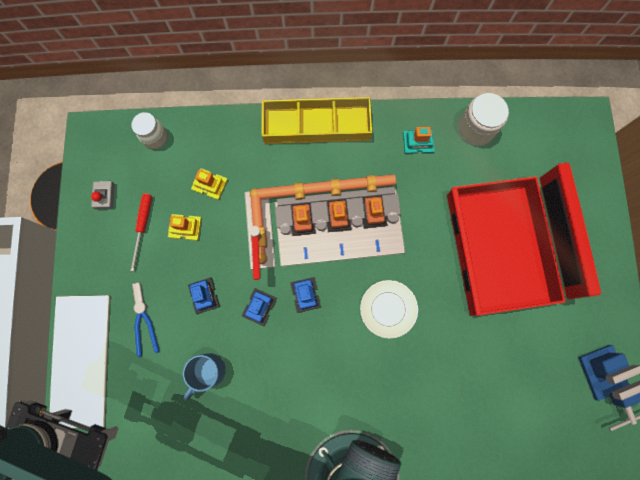

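Lookalikes:
- Fresh, top view: blue at (203,296), (259,307) and (305,294). The blue object at (605,375) is something else.
- Spent, top view: orange/brown in the bays at (302,217), (338,213) and (373,210). The yellow ones at (209,183) and (184,227) and the turquoise one at (418,140) are not meant.
- The lever (255,252) points at the robot, so it is on.

I'll fit poses from both views next and check the choice in a crop.

```bash
cat >> h.py <<'E'
from scipy.optimize import minimize
BOX=[(76,60,0,10),(64,42,10,34),(36,26,34,72)]
def hulls(s,x,y,z,yaw,boxes):
    c,si=np.cos(yaw),np.sin(yaw); out=[]
    for lx,ly,z0,z1 in boxes:
        P=[(sx*lx/2e3,sy*ly/2e3,zz/1e3) for sx in(-1,1) for sy in(-1,1) for zz in(z0,z1)]
        q=np.array([proj(s,(x+c*a-si*b,y+si*a+c*b,z+h)) for a,b,h in P]); out.append(cv2.convexHull(q.astype(np.float32)))
    return out
def sil(s,poses,boxes):
    m=np.zeros((960,1280),np.uint8)
    for p in poses:
        for h in hulls(s,*p,boxes): cv2.fillConvexPoly(m,np.round((h*2+.5)*16).astype(np.int32),1,shift=4)
    return m
def fit(views,x0,gen,boxes,step):
    M=[(s,cv2.resize(m.astype(np.uint8),(1280,960),interpolation=cv2.INTER_NEAREST)) for s,m in views]
    def f(p):
        t=0
        for s,m in M:
            r=sil(s,gen(p),boxes); t-=(r&m).sum()/(r|m).sum()
        return t/len(M)
    sx=np.vstack([x0]+[np.array(x0)+np.eye(len(x0))[i]*step[i] for i in range(len(x0))])
    r=minimize(f,x0,method="Nelder-Mead",options=dict(initial_simplex=sx,xatol=1e-4,fatol=1e-4)); return r.x,-r.fun
def mani(p): # x,y,yaw(,z)
    z=p[3] if len(p)>3 else .006
    return [(p[0]-np.sin(p[2])*d,p[1]+np.cos(p[2])*d,z,p[2]) for d in(.09,0,-.09)]
def freshmask(s,u):
    hsv=cv2.cvtColor(s["img"],cv2.COLOR_BGR2HSV); m=((hsv[...,0]>100)&(hsv[...,0]<128)&(hsv[...,1]>130)).astype(np.uint8)
    n,l,st,c=cv2.connectedComponentsWithStats(m); return l,st,c
E
cat > a.py <<'E'
from h import *
S,T=snapshot("scene"),snapshot("top")
def tr(n,s): return spotter.trace(n,s)
orange=lambda s:(lambda h:(h[...,0]>3)&(h[...,0]<16)&(h[...,1]>150)&(h[...,2]>150))(cv2.cvtColor(s["img"],cv2.COLOR_BGR2HSV))
V=[]
for s in(S,T):
    m=np.zeros((480,640),bool); k=0
    for r in tr("spent1",s):
        b=s["img"][r["region"]].mean(0); 
        if 80<b[1]<110 and r["region"].sum()<1500 and b[2]<165: m|=r["region"]; k+=1
    V.append((s,m)); print(k,m.sum(),(m&orange(s)).sum())
c=onz(T,(338,213),.07); x0=[c[0],c[1],0.0]
full=fit([(T,V[1][1])],x0,mani,BOX,[.01,.01,.1]); print("mani top full",np.round(full[0],4),full[1])
g=fit([(s,m&orange(s)) for s,m in V],full[0],mani,BOX[2:],[.01,.01,.1]); print("mani grip both",np.round(g[0],4),g[1])
g4=fit([(s,m&orange(s)) for s,m in V],list(g[0])+[.006],mani,BOX[2:],[.005,.005,.05,.01]); print("with z",np.round(g4[0],4),g4[1])
F=[]
rt=[r["region"] for r in tr("fresh1",T)[:3]]; rs=[r["region"] for r in tr("fresh1",S)[:3]]
for m in rt:
    ys,xs=np.nonzero(m); w=onz(T,(xs.mean(),ys.mean()),.03)
    q=proj(S,w); n=min(rs,key=lambda r:np.hypot(*(np.array(np.nonzero(r)[::-1]).mean(1)-q)))
    best=max((fit([(T,m),(S,n)],[w[0],w[1],y],lambda p:[(p[0],p[1],0,p[2])],BOX,[.01,.01,.2]) for y in(-1,-.3,.4,1.1)),key=lambda r:r[1])
    z=fit([(T,m),(S,n)],list(best[0])+[0],lambda p:[(p[0],p[1],p[3],p[2])],BOX,[.005,.005,.1,.01])
    print("fresh",np.round(best[0],4),round(best[1],3),"z",np.round(z[0],4)); F.append(best[0])
o=[]
for s,(cx,cy) in((T,(280,250)),(S,(345,250))):
    im=s["img"].copy(); im=cv2.resize(im,None,fx=4,fy=4,interpolation=cv2.INTER_CUBIC)
    for p in mani(g[0]):
        for h in hulls(s,*p,BOX): cv2.polylines(im,[np.round(h*4+2).astype(int)],True,(255,255,0),1)
    for p in F:
        for h in hulls(s,p[0],p[1],0,p[2],BOX): cv2.polylines(im,[np.round(h*4+2).astype(int)],True,(0,255,255),1)
    x,y,w=g[0]; R=lambda a,b,z:proj(s,(x+np.cos(w)*a-np.sin(w)*b,y+np.sin(w)*a+np.cos(w)*b,z))
    pl=np.array([R(-.11,.135,.006),R(.055,.135,.006),R(.055,-.135,.006),R(-.11,-.135,.006)]); cv2.polylines(im,[np.round(pl*4+2).astype(int)],True,(255,0,255),1)
    o.append(cv2.resize(im[cy*4-300:cy*4+300,cx*4-400:cx*4+400],(800,600))[:, :])
cv2.imwrite("pics/c1.png",o[0]);cv2.imwrite("pics/c2.png",o[1])
# lever
for s in(T,S):
    for r in tr("valve",s):
        if r["region"].sum()<1200:
            h=cv2.cvtColor(s["img"],cv2.COLOR_BGR2HSV); m=r["region"]&((h[...,0]<5)|(h[...,0]>172))&(h[...,1]>180)
            rc=cv2.minAreaRect(np.argwhere(m)[:,::-1].astype(np.float32)); print("lever",rc,m.sum(), [np.round(onz(s,p,.106),4) for p in cv2.boxPoints(rc)])
for r in tr("toolbox_in",T)[:1]:
    b=r["box"]; print(b)
for u in [(456,190),(535,182),(560,300),(480,312)]: print(u,onz(T,u,.005).round(3),onz(T,u,.068).round(3))
E
python3 a.py
```

```text
3 2381 964
4 2611 791
mani top full [0.6249 0.0134 0.0862] 0.6182809016596482
mani grip both [0.6267 0.0187 0.1093] 0.3858530112657521
with z [ 0.6322  0.0191  0.0837 -0.0084] 0.4192407854720468
fresh [0.4344 0.3511 0.2996] 0.462 z [ 0.4348  0.3525  0.2888 -0.0062]
fresh [ 0.4037  0.2133 -0.4398] 0.894 z [ 4.037e-01  2.133e-01 -4.405e-01 -3.000e-04]
fresh [0.4322 0.1001 0.1961] 0.912 z [ 0.4316  0.101   0.1913 -0.0038]
lever ((255.53025817871094, 257.4990539550781), (41.19321060180664, 6.118403434753418), 88.26429748535156) 247 [array([0.5564, 0.2146, 0.106 ]), array([0.5564, 0.2005, 0.106 ]), array([0.4617, 0.1981, 0.106 ]), array([0.4616, 0.2119, 0.106 ])]
lever ((0.0, 0.0), (0.0, 0.0), 0.0) 0 [array([1.247 , 0.9221, 0.106 ]), array([1.247 , 0.9221, 0.106 ]), array([1.247 , 0.9221, 0.106 ]), array([1.247 , 0.9221, 0.106 ])]
lever ((351.9353942871094, 193.8182830810547), (35.805198669433594, 6.025150299072266), 20.2248592376709) 197 [array([0.468 , 0.1986, 0.106 ]), array([0.4603, 0.2205, 0.106 ]), array([0.555 , 0.2233, 0.106 ]), array([0.5611, 0.202 , 0.106 ])]
[444.9, 162.4, 155.9, 154.0]
(456, 190) [ 0.685 -0.294  0.005] [ 0.666 -0.274  0.068]
(535, 182) [ 0.701 -0.503  0.005] [ 0.682 -0.471  0.068]
(560, 300) [ 0.396 -0.531  0.005] [ 0.393 -0.498  0.068]
(480, 312) [ 0.374 -0.327  0.005] [ 0.373 -0.305  0.068]
```

View pics/c1.png

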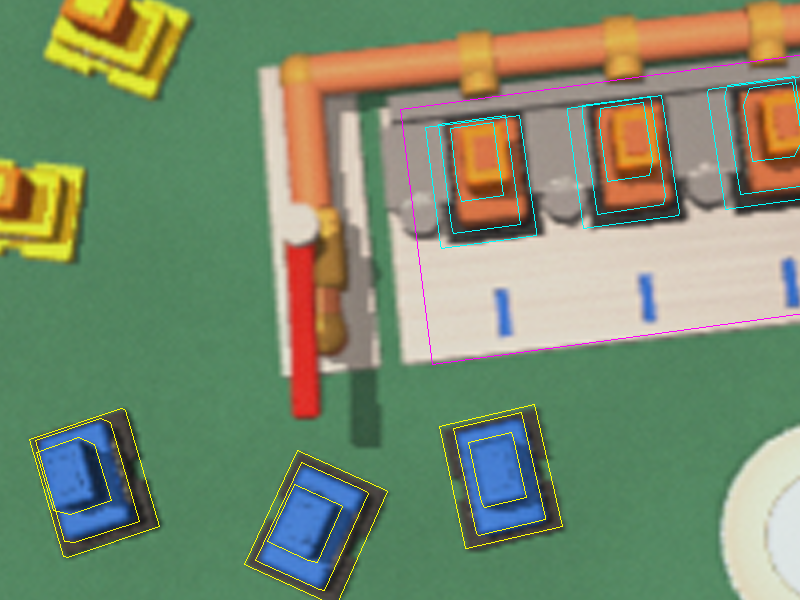

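View pics/c2.png

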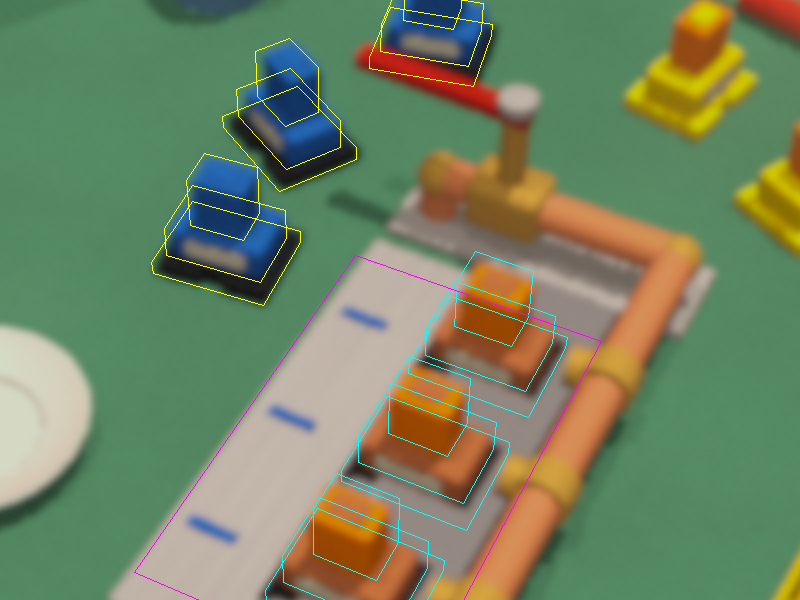

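The three blue cartridges and the three rust-brown ones in the bays are right. The manifold fit is off, so I'll redo it with cleaner colour masks and check it against the plate corner at crop px (400,363).

```bash
cat > b.py <<'E'
from h import *
S,T=snapshot("scene"),snapshot("top")
c1=lambda x,y:((x+718)/4,(y+698)/4); c2=lambda x,y:((x+978)/4,(y+698)/4)
def tri(a,b):
    (o1,d1),(o2,d2)=ray(T,a),ray(S,b); A=np.stack([d1,-d2],1); t=np.linalg.lstsq(A,o2-o1,rcond=None)[0]; p,q=o1+t[0]*d1,o2+t[1]*d2; return ((p+q)/2).round(4),round(float(np.linalg.norm(p-q)),4)
print("tops",[tri(c1(*a),c2(*b)) for a,b in [((485,143),(500,276)),((632,125),(428,381)),((783,112),(353,500))]])
print("marks",[tri(c1(*a),c2(*b)) for a,b in [((503,312),(364,318)),((647,298),(291,418)),((791,283),(212,529))]])
print("plate corner",tri(c1(402,363),c2(378,240)))
print("valve knob top",tri(c1(300,222),c2(518,98)),"lever end",tri(c1(305,416),c2(364,55)))
H=[cv2.cvtColor(s["img"],cv2.COLOR_BGR2HSV) for s in(S,T)]
for p in[(500,300),(500,276),(470,340),(540,310)]: u=c2(*p); print("S",H[0][int(u[1]),int(u[0])])
for p in[(485,143),(485,183),(510,205),(310,150)]: u=c1(*p); print("T",H[1][int(u[1]),int(u[0])])
m=lambda h:(h[...,0]>3)&(h[...,0]<20)&(h[...,1]>185)
tops=[tri(c1(*a),c2(*b))[0] for a,b in [((485,143),(500,276)),((632,125),(428,381)),((783,112),(353,500))]]
d=tops[0]-tops[2]; yaw=np.arctan2(-d[0],d[1]); x0=[*np.mean(tops,0)[:2],yaw]; print(x0)
gate=lambda s:cv2.resize(cv2.dilate(sil(s,mani(x0),BOX),np.ones((9,9))),(640,480),interpolation=cv2.INTER_NEAREST)>0
mt=m(H[1])&gate(T); ms=m(H[0])&gate(S)&(H[0][...,1]>225)
print(mt.sum(),ms.sum())
a=fit([(T,mt)],x0,mani,BOX[1:],[.006,.006,.05]); print("top",a)
b=fit([(S,ms)],x0,mani,BOX[2:],[.006,.006,.05]); print("scene",b)
# fresh
for n,w in(("A",(.4344,.3511,.3)),("B",(.4037,.2133,-.44)),("C",(.4322,.1001,.196))):
    h=H[1]; f=(h[...,0]>100)&(h[...,0]<130)&(h[...,1]>120); g=lambda p:[(p[0],p[1],0,p[2])]
    for nm,s,h in(("T",T,H[1]),("S",S,H[0])):
        f=(h[...,0]>100)&(h[...,0]<130)&(h[...,1]>150)
        gt=cv2.resize(cv2.dilate(sil(s,g(w),BOX),np.ones((13,13))),(640,480),interpolation=cv2.INTER_NEAREST)>0
        print(n,nm,fit([(s,f&gt)],w,g,BOX[1:],[.006,.006,.1]))
E
python3 b.py
```

```text
tops [(array([0.6221, 0.1023, 0.0854]), 0.0011), (array([0.6291, 0.0144, 0.0854]), 0.0022), (array([ 0.6361, -0.0741,  0.084 ]), 0.001)]
marks [(array([0.5352, 0.097 , 0.0054]), 0.0031), (array([0.5415, 0.0071, 0.0049]), 0.0031), (array([ 0.5487, -0.0826,  0.0049]), 0.004)]
plate corner (array([0.5054, 0.1607, 0.0038]), 0.0038)
valve knob top (array([0.5717, 0.2081, 0.1178]), 0.0041) lever end (array([0.4631, 0.208 , 0.1039]), 0.0054)
S [ 18 255 207]
S [ 14 179 201]
S [ 11 196 138]
S [ 10  38 146]
T [  9 173 215]
T [ 13 215 205]
T [  9 173 205]
T [ 12 149 223]
[np.float64(0.6290999999999999), np.float64(0.014199999999999999), np.float64(0.07919907096945157)]
481 620
top (array([0.6391625 , 0.01030417, 0.02080787]), np.float64(0.318912647107575))
scene (array([0.62877584, 0.01403462, 0.08864623]), np.float64(0.5194805194805194))
A T (array([0.43384936, 0.35098571, 0.35137442]), np.float64(0.8227394807520143))
A S (array([0.43917394, 0.3523706 , 0.37338751]), np.float64(0.6881044487427466))
B T (array([ 0.4026591 ,  0.21260581, -0.4594916 ]), np.float64(0.8579599618684461))
B S (array([ 0.40769141,  0.21440239, -0.65675514]), np.float64(0.7583608101742817))
C T (array([0.4298896 , 0.09808306, 0.19565861]), np.float64(0.9118086696562033))
C S (array([0.43415165, 0.10177487, 0.15307768]), np.float64(0.7041044776119403))
```

>>> {"method": "servo_tool", "body": {"commands": [-0.429,-0.25,0,0,0,-22.5,0,-0.429,-0.25,0,0,0,-22.5,0,-0.429,-0.25,0,0,0,-22.5,0,-0.429,-0.25,0,0,0,-22.5,0,-0.429,-0.25,0,0,0,-22.5,0,-0.429,-0.25,0,0,0,-22.5,0,-0.429,-0.25,0,0,0,-22.5,0,-0.429,-0.25,0,0,0,-22.5,0,-0.429,-0.25,0,0,0,-22.5,0,-0.429,-0.25,0,0,0,-22.5,0]}}

```text
time: 2.8
tool_pos: [0.5007, 0.1524, 0.2163]
ee_rot: [3.141, -0.001, -3.065]
wrist_force: [-0.4, 0.2, 1.0]
width: 0.0008
finger_force: 0.0
```

```bash
cat >> h.py <<'E'
M0=np.array([.6285,.014]); MY=.0782
RM=np.array([[np.cos(MY),-np.sin(MY)],[np.sin(MY),np.cos(MY)]])
def tom(p): return (RM.T@(np.array(p[:2])-M0)).round(4)
def st():
    o=robot.get_obs(); y=o["ee_rot"][2]; print("t",round(o["time"],2),"m",tom(o["tool_pos"]),"z",round(o["tool_pos"][2],4),"yawrel",np.degrees((y-MY-np.pi+np.pi)%(2*np.pi)-np.pi).round(2),"rp",np.round(o["ee_rot"][:2],3),"F(m)",(RM.T@o["wrist_force"][:2]).round(1),round(o["wrist_force"][2],1),"w",round(o["width"],4),"ff",round(o["finger_force"],1),"j",o["joint_positions"].round(2))
E
python3 - <<'E'
from h import *
st()
for n,p in dict(axis=(.5717,.2081),leverend=(.4631,.208),A=(.4365,.3517),B=(.405,.2135),C=(.432,.1),tb=(.537,-.384)).items(): print(n,tom(p))
E
```

```text
t 2.8 m [-0.1166  0.148 ] z 0.2163 yawrel -0.08 rp [ 3.141e+00 -1.000e-03] F(m) [-0.3  0.3] 1.0 w 0.0008 ff 0.0 j [ 0.19  0.03  1.43  0.    1.68 -1.46]
axis [-0.0415  0.1979]
leverend [-0.1497  0.2063]
A [-0.165   0.3517]
B [-0.2072  0.2164]
C [-0.1892  0.1011]
tb [-0.1223 -0.3896]
```

>>> {"method": "servo_tool", "body": {"commands": [0,0,0.06,0,0,0,0,0,0,0.118,0,0,0,0,0,0,0.118,0,0,0,0,0,0.03,0.118,0,0,0,0,0,0.056,0.118,0,0,0,0,-0.011,0.085,0.118,0,0,0,0,-0.034,0.11,0.118,0,0,0,0,-0.059,0.12,0.118,0,0,0,0,-0.064,0.12,0.118,0,0,0,0,-0.064,0.12,0.118,0,0,0,0]}}

```text
time: 4.05
tool_pos: [0.5471, 0.2778, 0.1019]
ee_rot: [-3.14, -0.018, -3.06]
wrist_force: [-22.0, -4.9, 10.0]
width: 0.0005
finger_force: 11.4
```

```bash
python3 - <<'E'
from h import *
st(); s=snapshot("top"); cv2.imwrite("pics/v1.png",cv2.resize(s["img"][170:340,150:420],None,fx=2.9,fy=2.9,interpolation=cv2.INTER_CUBIC))
E
```

```text
t 4.05 m [-0.0606  0.2694] z 0.1019 yawrel 0.17 rp [-3.14  -0.018] F(m) [-22.3  -3.2] 10.0 w 0.0005 ff 11.4 j [ 0.38  0.29  1.37  0.    1.51 -1.28]
```

View pics/v1.png

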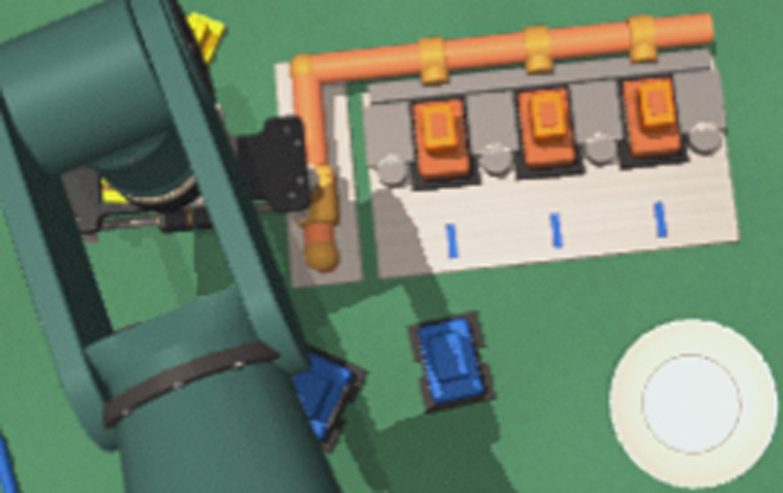

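The valve has reached its shut stop: 22 N at the finger, and the lever is off the front line. Next, spent1 in bay 1.

>>> {"method": "servo_tool", "body": {"commands": [0.04,0,0,0,0,0,0.06,0.04,0,-0.062,0,0,0,0.06,-0.053,-0.178,-0.062,0,0,0,0.06,-0.053,-0.178,-0.062,0,0,0,0.06,-0.053,-0.178,-0.062,0,0,0,0.06,-0.053,-0.178,-0.062,0,0,0,0.06,-0.053,-0.178,-0.02,0,0,0,0.06,-0.053,-0.178,0.02,0,0,0,0.06,-0.053,-0.178,0.042,0,0,0,0.06,-0.053,-0.178,0.042,0,0,0,0.06]}}

```text
time: 5.35
tool_pos: [0.6211, 0.1055, 0.0566]
ee_rot: [3.141, -0.002, -3.062]
wrist_force: [0.2, 0.6, 0.2]
width: 0.06
finger_force: 0.0
```

```bash
python3 - <<'E'
from h import *
st(); s=snapshot("scene"); cv2.imwrite("pics/g1.png",cv2.resize(s["img"][150:360,230:500],None,fx=2.8,fy=2.8,interpolation=cv2.INTER_CUBIC))
E
```

```text
t 5.35 m [-0.0002  0.0918] z 0.0566 yawrel 0.1 rp [ 3.141e+00 -2.000e-03] F(m) [0.2 0.5] 0.2 w 0.06 ff 0.0 j [ 0.08  0.34  1.39  0.    1.41 -1.57]
```

View pics/g1.png

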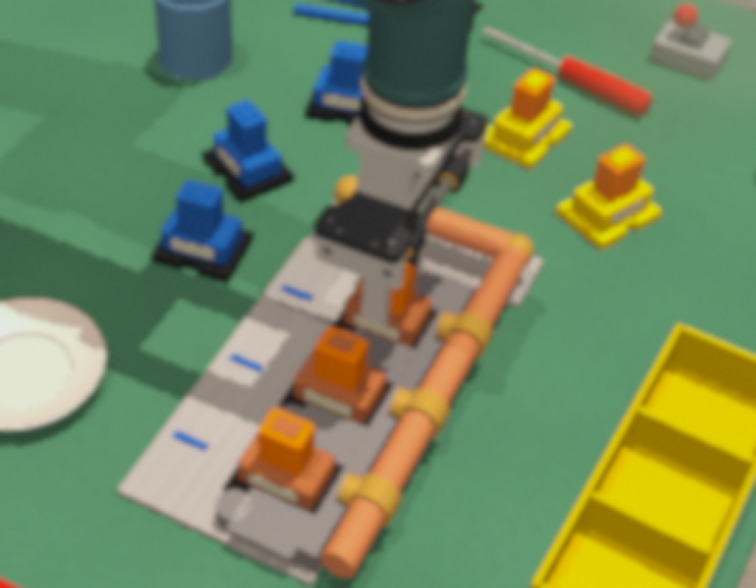

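The fingers straddle spent1's orange block at about (400,290). Next: close, then draw out.

>>> {"method": "servo_tool", "body": {"commands": [0,0,0,0,0,0,0,0,0,0,0,0,0,0,0,0,0,0,0,0,0,0,0,0,0,0,0,0]}}

```text
time: 5.9
tool_pos: [0.6222, 0.1036, 0.057]
ee_rot: [-3.141, 0.001, -3.064]
wrist_force: [-0.2, -1.0, 1.5]
width: 0.0258
finger_force: 30.0
```

```bash
python3 -c "
from h import *
st()"
```

```text
t 5.9 m [0.0007 0.0898] z 0.057 yawrel -0.03 rp [-3.141e+00  1.000e-03] F(m) [-0.3 -1. ] 1.5 w 0.0258 ff 30.0 j [ 0.08  0.34  1.39 -0.    1.41 -1.57]
```

>>> {"method": "servo_tool", "body": {"commands": [0.02,0,0,0,0,0,0,0.04,0,0,0,0,0,0,0.06,0,0,0,0,0,0,0.08,0,0,0,0,0,0,0.08,0,0,0,0,0,0,0.08,0,-0.06,0,0,0,0,0.08,0,-0.13,0,0,0,0,0.08,0,-0.13,0,0,0,0]}}

```text
time: 6.9
tool_pos: [0.5456, 0.0977, 0.1921]
ee_rot: [3.141, 0.011, -3.064]
wrist_force: [0.6, 0.0, -2.0]
width: 0.026
finger_force: 30.0
```

```bash
python3 - <<'E'
from h import *
st(); s=snapshot("scene"); cv2.imwrite("pics/p1.png",cv2.resize(s["img"][150:480,30:500],None,fx=1.7,fy=1.7,interpolation=cv2.INTER_CUBIC))
# toolbox rim fit on top view: red floor/inside
T=snapshot("top")
for r in spotter.trace("toolbox_in",T)[:1]:
    c=cv2.findContours(r["region"].astype(np.uint8),0,2)[0]; c=max(c,key=cv2.contourArea); print(cv2.approxPolyDP(c,4,True)[:,0].tolist())
for u in [(449,190),(527,179),(472,314),(560,300)]: print(u,tom(onz(T,u,.073)))
E
```

```text
t 6.9 m [-0.0761  0.09  ] z 0.1921 yawrel -0.02 rp [3.141 0.011] F(m) [ 0.6 -0. ] -2.0 w 0.026 ff 30.0 j [ 0.07  0.09  1.41  0.    1.63 -1.57]
[[379, 194], [362, 199], [365, 228], [387, 223]]
(449, 190) [ 0.0152 -0.2712]
(527, 179) [ 0.0231 -0.467 ]
(472, 314) [-0.2824 -0.2772]
(560, 300) [-0.2744 -0.489 ]
```

View pics/p1.png

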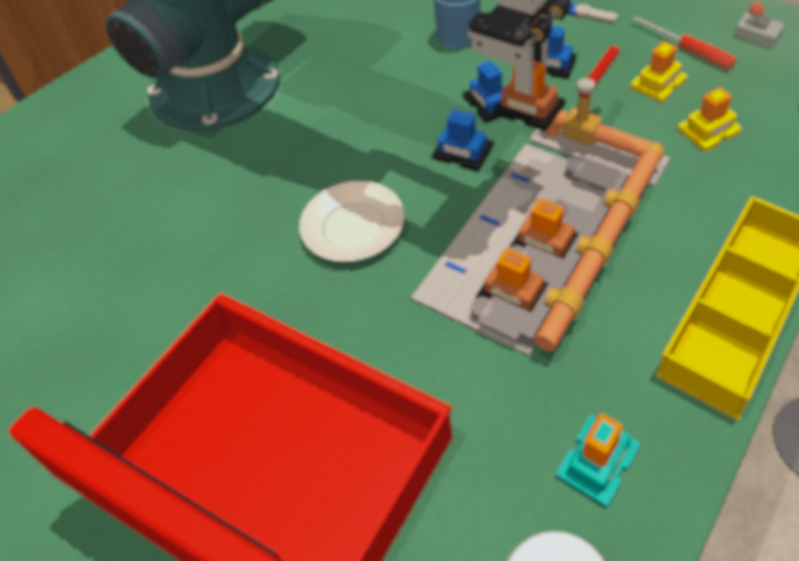

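spent1 is out of bay 1 and in the jaws. The lever at (605,65) points along +y, so the water is off. Next, to the toolbox.

>>> {"method": "servo_tool", "body": {"commands": [-0.04,-0.435,0,0,0,0,0,-0.04,-0.435,0,0,0,0,0,-0.04,-0.435,0,0,0,0,0,-0.04,-0.435,0,0,0,0,0,-0.04,-0.435,0,0,0,0,0,-0.04,-0.435,0,0,0,0,0,-0.04,-0.435,0,0,0,0,0,-0.04,-0.435,0,0,0,0,0,-0.04,-0.435,0,0,0,0,0,-0.04,-0.435,0.05,0,0,0,0]}}

```text
time: 8.3
tool_pos: [0.6188, -0.333, 0.1412]
ee_rot: [-3.136, 0.009, -3.062]
wrist_force: [0.5, -0.2, -2.0]
width: 0.026
finger_force: 30.0
```

>>> {"method": "servo_tool", "body": {"commands": [0,0,0.03,0,0,0,0,0,0,0.06,0,0,0,0,0,0,0.077,0,0,0,0,0,0,0.077,0,0,0,0,0,0,0.077,0,0,0,0.06,0,0,0.077,0,0,0,0.06,0,0,0.077,0,0,0,0.06,0,0,0.02,0,0,0,0.06,0,0,-0.04,0,0,0,0.06,0,0,-0.05,0,0,0,0.06]}}

```text
time: 9.55
tool_pos: [0.6182, -0.3347, 0.1946]
ee_rot: [-3.134, 0.01, -3.064]
wrist_force: [0.7, 0.4, 0.3]
width: 0.0603
finger_force: 0.0
```

```bash
python3 - <<'E'
from h import *
st(); s=snapshot("scene"); cv2.imwrite("pics/p2.png",cv2.resize(s["img"][150:480,30:500],None,fx=1.7,fy=1.7,interpolation=cv2.INTER_CUBIC))
E
```

```text
t 9.55 m [-0.0375 -0.3468] z 0.1946 yawrel -0.02 rp [-3.134  0.01 ] F(m) [0.7 0.3] 0.3 w 0.0603 ff 0.0 j [-0.58  0.43  0.99  0.    1.7  -2.23]
```

View pics/p2.png

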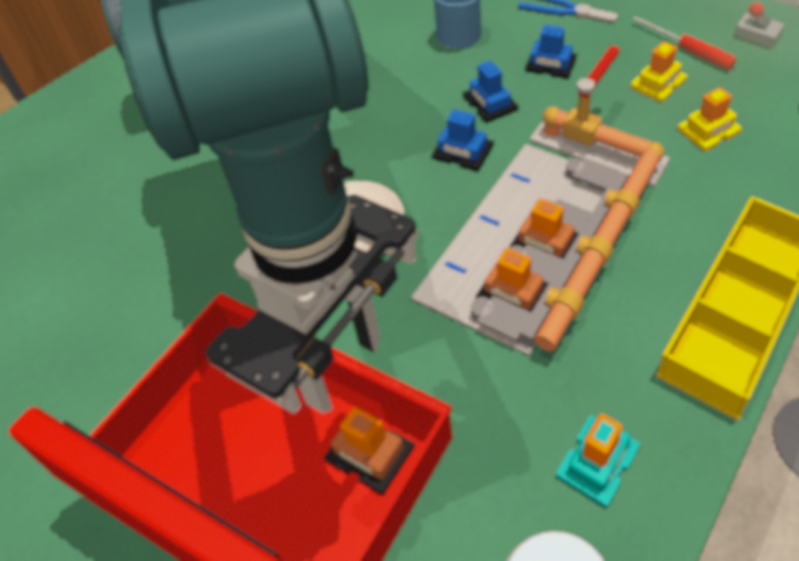

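spent1 is upright in the toolbox at (365,445). Next, spent2.

>>> {"method": "servo_tool", "body": {"commands": [-0.04,0.345,0,0,0,0,0.06,-0.04,0.345,0,0,0,0,0.06,-0.04,0.345,0,0,0,0,0.06,-0.04,0.345,0,0,0,0,0.06,-0.04,0.345,0,0,0,0,0.06,-0.04,0.345,0,0,0,0,0.06,-0.04,0.345,0,0,0,0,0.06,-0.04,0.345,0.06,0,0,0,0.06,-0.04,0.345,0.11,0,0,0,0.06,-0.04,0.345,0.13,0,0,0,0.06]}}

```text
time: 10.85
tool_pos: [0.6258, 0.0127, 0.0512]
ee_rot: [3.141, -0.009, -3.065]
wrist_force: [0.4, -0.3, -0.3]
width: 0.0601
finger_force: 0.0
```

>>> {"method": "servo_tool", "body": {"commands": [0,0,0,0,0,0,0.06,0,0,0,0,0,0,0,0,0,0,0,0,0,0,0,0,0,0,0,0,0,0,0,0,0,0,0,0]}}

```text
time: 11.48
tool_pos: [0.6296, 0.0139, 0.0576]
ee_rot: [-3.141, 0.002, -3.064]
wrist_force: [0.6, 0.0, 1.7]
width: 0.0262
finger_force: 30.0
```

```bash
python3 -c "
from h import *
st()"
```

```text
t 11.47 m [ 0.0011 -0.0002] z 0.0576 yawrel -0.01 rp [-3.141e+00  2.000e-03] F(m) [ 0.6 -0. ] 1.7 w 0.0262 ff 30.0 j [-0.07  0.34  1.39 -0.    1.41 -1.72]
```

>>> {"method": "servo_tool", "body": {"commands": [0.02,0,0,0,0,0,0,0.04,0,0,0,0,0,0,0.06,0,0,0,0,0,0,0.08,0,0,0,0,0,0,0.08,0,0,0,0,0,0,0.08,0,-0.06,0,0,0,0,0.08,0,-0.13,0,0,0,0,0.08,0,-0.13,0,0,0,0]}}

```text
time: 12.48
tool_pos: [0.5522, 0.0077, 0.1922]
ee_rot: [-3.14, 0.011, -3.063]
wrist_force: [0.1, -0.5, -1.9]
width: 0.0259
finger_force: 30.0
```

>>> {"method": "servo_tool", "body": {"commands": [0.05,-0.345,0,0,0,0,0,0.05,-0.345,0,0,0,0,0,0.05,-0.345,0,0,0,0,0,0.05,-0.345,0,0,0,0,0,0.05,-0.345,0,0,0,0,0,0.05,-0.345,0,0,0,0,0,0.05,-0.345,0,0,0,0,0,0.05,-0.345,0.04,0,0,0,0,0.05,-0.345,0.08,0,0,0,0,0.05,-0.345,0.11,0,0,0,0]}}

```text
time: 13.72
tool_pos: [0.5251, -0.3373, 0.0723]
ee_rot: [3.137, -0.004, -3.062]
wrist_force: [1.4, 0.5, -1.7]
width: 0.0252
finger_force: 30.0
```

>>> {"method": "servo_tool", "body": {"commands": [0,0,0.017,0,0,0,0,0,0,0.017,0,0,0,0,0,0,0.017,0,0,0,0.06,0,0,0.017,0,0,0,0.06,0,0,0.017,0,0,0,0.06,0,0,-0.04,0,0,0,0.06,0,0,-0.1,0,0,0,0.06,0,0,-0.11,0,0,0,0.06]}}

```text
time: 14.72
tool_pos: [0.5284, -0.3419, 0.1937]
ee_rot: [-3.133, 0.009, -3.064]
wrist_force: [0.3, 0.3, -0.5]
width: 0.0602
finger_force: 0.0
```

>>> {"method": "servo_tool", "body": {"commands": [-0.13,0.255,0,0,0,0,0.06,-0.13,0.255,0,0,0,0,0.06,-0.13,0.255,0,0,0,0,0.06,-0.13,0.255,0,0,0,0,0.06,-0.13,0.255,0,0,0,0,0.06,-0.13,0.255,0,0,0,0,0.06,-0.13,0.255,0.06,0,0,0,0.06,-0.13,0.255,0.11,0,0,0,0.06,-0.13,0.255,0.13,0,0,0,0.06,-0.13,0.255,0.13,0,0,0,0.06]}}

```text
time: 15.98
tool_pos: [0.6348, -0.0765, 0.0549]
ee_rot: [3.141, -0.003, -3.065]
wrist_force: [0.0, -0.1, -0.3]
width: 0.0599
finger_force: 0.0
```

```bash
python3 - <<'E'
from h import *
st(); s=snapshot("scene"); cv2.imwrite("pics/p3.png",cv2.resize(s["img"][150:480,30:500],None,fx=1.7,fy=1.7,interpolation=cv2.INTER_CUBIC))
E
```

```text
t 15.97 m [-0.0008 -0.0907] z 0.0549 yawrel -0.09 rp [ 3.141e+00 -3.000e-03] F(m) [ 0.  -0.1] -0.3 w 0.0599 ff 0.0 j [-0.21  0.36  1.36 -0.    1.42 -1.86]
```

View pics/p3.png

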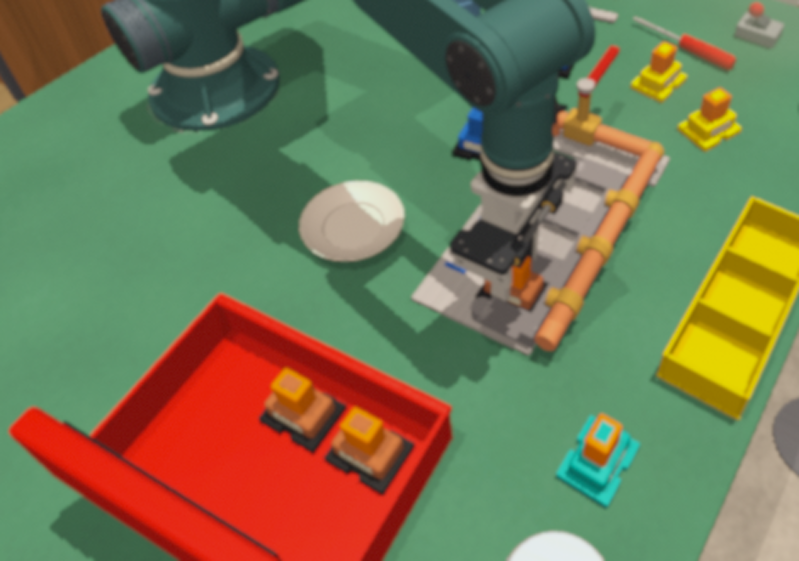

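Two spent cartridges are in the box at (300,405) and (370,445), and the fingers are around spent3.

>>> {"method": "servo_tool", "body": {"commands": [0,0,0,0,0,0,0,0,0,0,0,0,0,0,0,0,0,0,0,0,0,0.02,0,0,0,0,0,0,0.04,0,0,0,0,0,0,0.06,0,0,0,0,0,0,0.08,0,0,0,0,0,0,0.08,0,0,0,0,0,0,0.08,0,-0.06,0,0,0,0,0.08,0,-0.13,0,0,0,0]}}

```text
time: 17.27
tool_pos: [0.5558, -0.0816, 0.1785]
ee_rot: [3.14, -0.003, -3.064]
wrist_force: [0.3, 0.4, -1.0]
width: 0.0253
finger_force: 30.0
```

>>> {"method": "servo_tool", "body": {"commands": [0.14,-0.255,0,0,0,0,0,0.14,-0.255,0,0,0,0,0,0.14,-0.255,0,0,0,0,0,0.14,-0.255,0,0,0,0,0,0.14,-0.255,0,0,0,0,0,0.14,-0.255,0,0,0,0,0,0.14,-0.255,0,0,0,0,0,0.14,-0.255,0.04,0,0,0,0,0.14,-0.255,0.08,0,0,0,0,0.14,-0.255,0.11,0,0,0,0]}}

```text
time: 18.52
tool_pos: [0.4371, -0.3448, 0.067]
ee_rot: [3.14, -0.001, -3.061]
wrist_force: [-0.7, 0.5, -1.7]
width: 0.0257
finger_force: 30.0
```

>>> {"method": "servo_tool", "body": {"commands": [0,0,0.017,0,0,0,0,0,0,0.017,0,0,0,0,0,0,0.017,0,0,0,0.06,0,0,0.017,0,0,0,0.06,0,0,0.017,0,0,0,0.06,0,0,-0.04,0,0,0,0.06,0,0,-0.1,0,0,0,0.06,0,0,-0.11,0,0,0,0.06]}}

```text
time: 19.52
tool_pos: [0.4397, -0.3479, 0.1858]
ee_rot: [-3.133, 0.008, -3.061]
wrist_force: [0.2, -0.7, -0.1]
width: 0.0601
finger_force: 0.0
```

```bash
cat > f.py <<'E'
from h import *
import sys
st(); S,T=snapshot("scene"),snapshot("top"); g=lambda p:[(p[0],p[1],0,p[2])]
F=[]
for r in spotter.trace("fresh1",T):
    h=cv2.cvtColor(T["img"],cv2.COLOR_BGR2HSV); m=r["region"]; f=m&(h[...,0]>100)&(h[...,0]<130)&(h[...,1]>140)
    if f.sum()<.4*m.sum() or m.sum()>1600: continue
    ys,xs=np.nonzero(m); w=onz(T,(xs.mean(),ys.mean()),.03)
    b=max((fit([(T,m)],[w[0],w[1],y],g,BOX,[.01,.01,.2]) for y in(-1,-.3,.4,1.1)),key=lambda q:q[1])
    x,y,a=b[0]; print(round(r["conf"],2),"world",np.round(b[0],4),"iou",round(b[1],3),"m+corr",tom((x+.0025,y+.001)),"yawrel deg",round(np.degrees(a-MY),1)); F.append(b[0])
if len(sys.argv)>1:
    o=[]
    for s,(cx,cy) in((T,(265,270)),(S,(345,250))):
        im=cv2.resize(s["img"],None,fx=3,fy=3,interpolation=cv2.INTER_CUBIC)
        for p in F:
            for h in hulls(s,p[0],p[1],0,p[2],BOX): cv2.polylines(im,[np.round(h*3+1).astype(int)],True,(0,255,255),1)
        o.append(im[cy*3-300:cy*3+300,cx*3-200:cx*3+200])
    cv2.imwrite(sys.argv[1],np.hstack(o))
E
python3 f.py pics/f1.png
```

```text
t 19.52 m [-0.2165 -0.346 ] z 0.1858 yawrel 0.12 rp [-3.133  0.008] F(m) [ 0.1 -0.7] -0.1 w 0.0601 ff 0.0 j [-0.77  0.11  1.41  0.    1.61 -2.42]
0.91 world [0.4511 0.1216 0.2176] iou 0.924 m+corr [-0.1659  0.1219] yawrel deg 8.0
0.76 world [0.4346 0.3507 0.2827] iou 0.938 m+corr [-0.1645  0.3516] yawrel deg 11.7
0.73 world [ 0.4024  0.2113 -0.4487] iou 0.927 m+corr [-0.2075  0.2151] yawrel deg -30.2
```

View pics/f1.png

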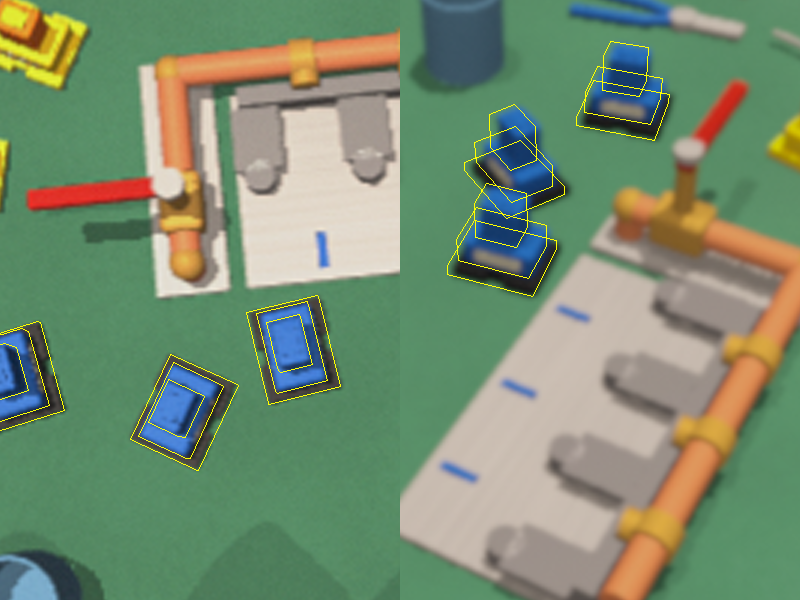

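C at right was knocked to m (-0.166, 0.122). All bays are empty, the lever at (90,190) is shut, and A and B have not moved. Next, pick C for bay 1.

>>> {"method": "servo_tool", "body": {"commands": [-0.054,0.467,0,0,0,-8,0.06,-0.054,0.467,0,0,0,-8,0.06,-0.054,0.467,0,0,0,-8,0.06,-0.054,0.467,0,0,0,-8,0.06,-0.054,0.467,0,0,0,-8,0.06,-0.054,0.467,0,0,0,-8,0.06,-0.054,0.467,0,0,0,-8,0.06,-0.054,0.467,0,0,0,-8,0.06,-0.054,0.467,0,0,0,-8,0.06,-0.054,0.467,0,0,0,-8,0.06]}}

```text
time: 20.92
tool_pos: [0.4531, 0.1222, 0.1771]
ee_rot: [-3.141, -0.004, -2.924]
wrist_force: [-0.2, 0.4, 0.1]
width: 0.0599
finger_force: 0.0
```

>>> {"method": "servo_tool", "body": {"commands": [0,0,0.05,0,0,0,0.06,0,0,0.1,0,0,0,0.06,0,0,0.136,0,0,0,0.06,0,0,0.136,0,0,0,0.06,0,0,0.136,0,0,0,0,0,0,0.136,0,0,0,0,0,0,0.136,0,0,0,0,0,0,0.136,0,0,0,0,0,0,0.08,0,0,8,0,0,0,0.04,0,0,8,0]}}

```text
time: 22.18
tool_pos: [0.4539, 0.1229, 0.1404]
ee_rot: [3.141, 0.0, -3.064]
wrist_force: [-0.6, 0.3, -2.7]
width: 0.0256
finger_force: 32.0
```

```bash
python3 -c "
from h import *
st()"
```

```text
t 22.18 m [-0.1656  0.1222] z 0.1404 yawrel -0.04 rp [3.141 0.   ] F(m) [-0.6  0.4] -2.7 w 0.0256 ff 32.0 j [ 0.14 -0.06  1.67  0.    1.53 -1.5 ]
```

>>> {"method": "servo_tool", "body": {"commands": [-0.071,-0.032,0,0,0,0,0,-0.071,-0.032,0,0,0,0,0,-0.071,-0.032,0.04,0,0,0,0,-0.071,-0.032,0.075,0,0,0,0,-0.071,-0.032,0.089,0,0,0,0,-0.071,-0.032,0.089,0,0,0,0,-0.071,-0.032,0.089,0,0,0,0]}}

```text
time: 23.05
tool_pos: [0.5271, 0.0967, 0.0513]
ee_rot: [3.141, 0.0, -3.063]
wrist_force: [-2.1, -0.2, 4.9]
width: 0.0257
finger_force: 44.7
```

```bash
python3 - <<'E'
from h import *
st(); s=snapshot("scene"); cv2.imwrite("pics/i1.png",cv2.resize(s["img"][150:360,230:500],None,fx=2.8,fy=2.8,interpolation=cv2.INTER_CUBIC))
E
```

```text
t 23.05 m [-0.0946  0.0903] z 0.0513 yawrel -0.0 rp [3.141 0.   ] F(m) [-2.1 -0.1] 4.9 w 0.0257 ff 44.7 j [ 0.08  0.15  1.64  0.    1.35 -1.57]
```

View pics/i1.png

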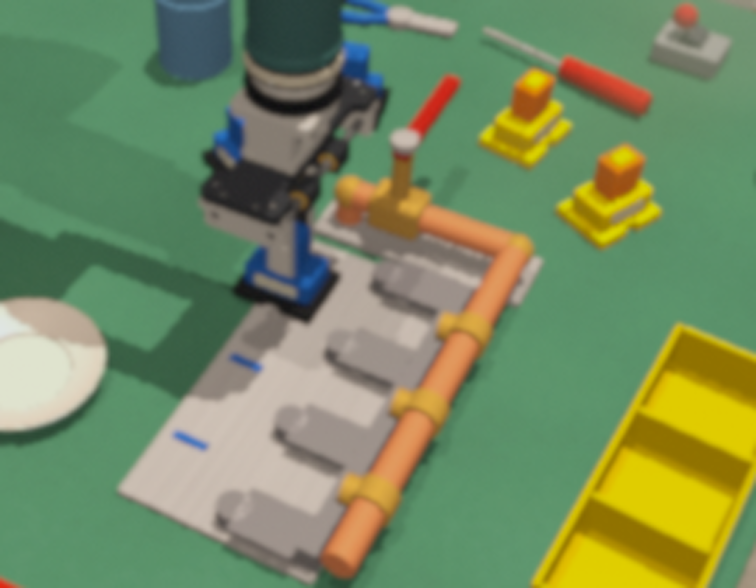

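>>> {"method": "servo_tool", "body": {"commands": [0,0,0,0,0,0,0,0,0,0,0,0,0,0,0,0,0,0,0,0,0]}}

```text
time: 23.48
tool_pos: [0.5273, 0.0966, 0.0512]
ee_rot: [3.141, 0.0, -3.063]
wrist_force: [-2.1, -0.9, 5.9]
width: 0.0261
finger_force: 44.7
```

>>> {"method": "servo_tool", "body": {"commands": [-0.015,0,0,0,0,0,0,-0.03,0,0,0,0,0,0,-0.04,0,0,0,0,0,0,-0.04,0,0,0,0,0,0]}}

```text
time: 23.98
tool_pos: [0.5687, 0.0997, 0.0516]
ee_rot: [3.141, 0.003, -3.064]
wrist_force: [0.2, -0.4, 5.0]
width: 0.0254
finger_force: 44.7
```

```bash
python3 -c "
from h import *
st()"
```

```text
t 23.98 m [-0.053   0.0901] z 0.0516 yawrel -0.01 rp [3.141e+00 3.000e-03] F(m) [ 0.2 -0.4] 5.0 w 0.0254 ff 44.7 j [ 0.08  0.23  1.54  0.    1.37 -1.57]
```

>>> {"method": "servo_tool", "body": {"commands": [0,0,-0.001,0,0,0,0,-0.008,0,-0.001,0,0,0,0,-0.016,0,-0.001,0,0,0,0,-0.024,0,-0.001,0,0,0,0,-0.032,0,-0.001,0,0,0,0,-0.04,0,-0.001,0,0,0,0,-0.048,0,-0.001,0,0,0,0,-0.054,0,-0.001,0,0,0,0,-0.058,0,-0.001,0,0,0,0,-0.058,0,-0.001,0,0,0,0]}}

```text
time: 25.22
tool_pos: [0.6242, 0.1038, 0.0512]
ee_rot: [-3.141, -0.003, -3.063]
wrist_force: [-4.1, -1.1, 8.3]
width: 0.0255
finger_force: 41.9
```

```bash
python3 -c "
from h import *
st()"
```

```text
t 25.23 m [0.0027 0.0899] z 0.0512 yawrel -0.0 rp [-3.141e+00 -3.000e-03] F(m) [-4.2 -0.8] 8.3 w 0.0255 ff 41.9 j [ 0.08  0.35  1.39 -0.    1.41 -1.57]
```

>>> {"method": "servo_tool", "body": {"commands": [-0.003,0,0,0,0,0,0,-0.006,0,0,0,0,0,0,-0.006,0,0,0,0,0,0]}}

```text
time: 25.6
tool_pos: [0.6247, 0.1038, 0.0514]
ee_rot: [-3.141, -0.016, -3.063]
wrist_force: [-19.5, -2.4, 15.9]
width: 0.0258
finger_force: 42.2
```

```bash
python3 -c "
from h import *
st()"
```

```text
t 25.6 m [0.0032 0.0898] z 0.0514 yawrel 0.01 rp [-3.141 -0.016] F(m) [-19.6  -0.9] 15.9 w 0.0258 ff 42.2 j [ 0.08  0.36  1.37 -0.    1.42 -1.57]
```

Bay 1's cartridge is against the back stop (19.6 N at 3 mm, within the grasp offset). Release and lift.

>>> {"method": "servo_tool", "body": {"commands": [0.006,0,0,0,0,0,0.05,0.006,0,0,0,0,0,0.06,0.006,0,0,0,0,0,0.06,0.006,0,0,0,0,0,0.06,0.006,0,-0.05,0,0,0,0.06,0.006,0,-0.11,0,0,0,0.06,0.1,0.06,-0.13,0,0,0,0.06,0.15,0.1,-0.13,0,0,0,0.06,0.15,0.1,-0.13,0,0,0,0.06,0.15,0.1,-0.13,0,0,0,0.06]}}

```text
time: 26.85
tool_pos: [0.4716, 0.1941, 0.1816]
ee_rot: [3.141, 0.001, -3.06]
wrist_force: [0.1, -0.4, 0.7]
width: 0.0601
finger_force: 0.0
```

```bash
python3 -c "
from h import *
st()
S=snapshot('scene');T=snapshot('top')
for d in(-.056,-.043,-.01,0):
  p=(*(M0+RM@np.array([d,.09])),.006,MY); print(d,[round(float(cv2.mean(cv2.cvtColor(s['img'],cv2.COLOR_BGR2HSV)[...,0],cv2.resize(sil(s,[p],BOX[2:]),(640,480),interpolation=0))[0]),1) for s in(S,T)])"
```

```text
t 26.85 m [-0.1424  0.1918] z 0.1816 yawrel 0.21 rp [3.141e+00 1.000e-03] F(m) [ 0.1 -0.4] 0.7 w 0.0601 ff 0.0 j [ 0.28  0.01  1.52  0.    1.61 -1.37]
-0.056 [21.3, 42.7]
-0.043 [31.9, 68.8]
-0.01 [95.7, 108.1]
0 [108.2, 108.1]
```

>>> {"method": "servo_tool", "body": {"commands": [0.065,0.023,0,0,0,10,0.06,0.065,0.023,0,0,0,20,0.06,0.065,0.023,0,0,0,30,0.06,0.065,0.023,0,0,0,30,0.06,0.065,0.023,0,0,0,30,0.06,0.065,0.023,0,0,0,30,0.06]}}

```text
time: 27.7
tool_pos: [0.4075, 0.21, 0.1808]
ee_rot: [-3.141, -0.0, 2.696]
wrist_force: [0.9, 0.3, -0.4]
width: 0.0601
finger_force: 0.0
```

```bash
python3 -c "
from h import *
st()"
```

```text
t 27.7 m [-0.205   0.2127] z 0.1808 yawrel -29.98 rp [-3.141 -0.   ] F(m) [1.  0.3] -0.4 w 0.0601 ff 0.0 j [ 0.35 -0.11  1.64 -0.    1.62 -0.77]
```

>>> {"method": "servo_tool", "body": {"commands": [0.003,0,0.05,0,0,0,0.06,0.003,0,0.1,0,0,0,0.06,0.003,0,0.13,0,0,0,0.06,0.003,0,0.13,0,0,0,0.06,0.003,0,0.13,0,0,0,0.06,0.003,0,0.13,0,0,0,0,0.003,0,0.13,0,0,0,0,0.003,0,0.13,0,0,0,0,0.003,0,0.13,0,0,0,0]}}

```text
time: 28.82
tool_pos: [0.4045, 0.2118, 0.0513]
ee_rot: [3.141, 0.0, 2.696]
wrist_force: [-0.1, -0.3, 2.1]
width: 0.0255
finger_force: 30.0
```

```bash
python3 -c "
from h import *
st()"
```

```text
t 28.82 m [-0.2078  0.2147] z 0.0513 yawrel -30.01 rp [3.141 0.   ] F(m) [-0.1 -0.3] 2.1 w 0.0255 ff 30.0 j [ 0.36 -0.03  1.82  0.    1.34 -0.77]
```

>>> {"method": "servo_tool", "body": {"commands": [0,0,-0.05,0,0,0,0,0,0,-0.09,0,0,-10,0,0,0,-0.09,0,0,-20,0,0,0,-0.09,0,0,-30,0,0,0,-0.09,0,0,-30,0,0,0,-0.09,0,0,-30,0]}}

```text
time: 29.58
tool_pos: [0.404, 0.2115, 0.1405]
ee_rot: [-3.141, -0.001, -3.066]
wrist_force: [0.8, -0.1, -1.2]
width: 0.0258
finger_force: 30.0
```

```bash
python3 -c "
from h import *
st()"
```

```text
t 29.57 m [-0.2083  0.2145] z 0.1405 yawrel -0.16 rp [-3.141e+00 -1.000e-03] F(m) [ 0.8 -0.1] -1.2 w 0.0258 ff 30.0 j [ 0.36 -0.1   1.7   0.    1.53 -1.29]
```

>>> {"method": "servo_tool", "body": {"commands": [-0.113,-0.2145,0,0,0,0,0,-0.113,-0.2145,0,0,0,0,0,-0.113,-0.2145,0,0,0,0,0,-0.113,-0.2145,0,0,0,0,0,-0.113,-0.2145,0,0,0,0,0,-0.113,-0.2145,0.04,0,0,0,0,-0.113,-0.2145,0.075,0,0,0,0,-0.113,-0.2145,0.083,0,0,0,0,-0.113,-0.2145,0.083,0,0,0,0,-0.113,-0.2145,0.083,0,0,0,0]}}

```text
time: 30.82
tool_pos: [0.5338, 0.0072, 0.0586]
ee_rot: [3.141, 0.001, -3.063]
wrist_force: [0.0, 0.5, -1.9]
width: 0.0258
finger_force: 30.0
```

```bash
python3 -c "
from h import *
st()"
```

```text
t 30.82 m [-0.0949  0.0006] z 0.0586 yawrel -0.0 rp [3.141e+00 1.000e-03] F(m) [0.  0.5] -1.9 w 0.0258 ff 30.0 j [-0.09  0.14  1.64  0.    1.37 -1.74]
```

>>> {"method": "servo_tool", "body": {"commands": [-0.02,0,0.001,0,0,0,0,-0.036,0,0.001,0,0,0,0,-0.046,0,0.001,0,0,0,0,-0.056,0,0.001,0,0,0,0,-0.066,0,0.001,0,0,0,0,-0.076,0,0.001,0,0,0,0,-0.086,0,0.001,0,0,0,0,-0.094,0,0.001,0,0,0,0,-0.098,0,0.001,0,0,0,0,-0.098,0,0.001,0,0,0,0]}}

```text
time: 32.08
tool_pos: [0.6285, 0.0139, 0.0574]
ee_rot: [-3.141, -0.008, -3.064]
wrist_force: [-9.2, -1.9, 6.1]
width: 0.0257
finger_force: 30.0
```

```bash
python3 -c "
from h import *
st()"
```

```text
t 32.08 m [-0.0001 -0.0001] z 0.0574 yawrel -0.01 rp [-3.141 -0.008] F(m) [-9.3 -1.1] 6.1 w 0.0257 ff 30.0 j [-0.07  0.34  1.39 -0.    1.42 -1.72]
```

>>> {"method": "servo_tool", "body": {"commands": [-0.003,0,0,0,0,0,0,-0.005,0,0,0,0,0,0,-0.005,0,0,0,0,0,0]}}

```text
time: 32.45
tool_pos: [0.63, 0.0139, 0.0579]
ee_rot: [-3.141, -0.016, -3.064]
wrist_force: [-18.6, -2.0, 13.4]
width: 0.0256
finger_force: 30.0
```

```bash
python3 -c "
from h import *
st()"
```

```text
t 32.45 m [ 0.0014 -0.0002] z 0.0579 yawrel -0.02 rp [-3.141 -0.016] F(m) [-18.7  -0.5] 13.4 w 0.0256 ff 30.0 j [-0.07  0.35  1.37 -0.    1.43 -1.71]
```

>>> {"method": "servo_tool", "body": {"commands": [0.006,0,0,0,0,0,0.05,0.006,0,0,0,0,0,0.06,0.006,0,0,0,0,0,0.06,0.006,0,0,0,0,0,0.06,0.006,0,-0.05,0,0,0,0.06,0.006,0,-0.11,0,0,0,0.06,0.06,-0.04,-0.13,0,0,0,0.06,0.1,-0.1,-0.13,0,0,0,0.06,0.1,-0.1,-0.13,0,0,0,0.06,0.1,-0.1,-0.13,0,0,0,0.06]}}

```text
time: 33.7
tool_pos: [0.5444, -0.0934, 0.1869]
ee_rot: [3.141, 0.001, -3.066]
wrist_force: [-0.2, 0.1, -0.5]
width: 0.0602
finger_force: 0.0
```

```bash
python3 f.py pics/f2.png; python3 -c "
from h import *
S=snapshot('scene')
for b in(.09,0):
 for d in(-.043,-.01,0):
  p=(*(M0+RM@np.array([d,b])),.006,MY); print(b,d,[round(float(cv2.mean(cv2.cvtColor(s['img'],cv2.COLOR_BGR2HSV)[...,0],cv2.resize(sil(s,[p],BOX[2:]),(640,480),interpolation=0))[0]),1) for s in(S,)])"
```

```text
t 33.7 m [-0.0922 -0.1005] z 0.1869 yawrel -0.13 rp [3.141e+00 1.000e-03] F(m) [-0.2  0.1] -0.5 w 0.0602 ff 0.0 j [-0.27  0.1   1.42  0.    1.63 -1.92]
0.94 world [0.6204 0.1038 0.0951] iou 0.813 m+corr [0.0015 0.091 ] yawrel deg 1.0
0.91 world [0.4339 0.3504 0.2892] iou 0.947 m+corr [-0.1651  0.3514] yawrel deg 12.1
0.86 world [0.627  0.0153 0.098 ] iou 0.835 m+corr [0.0012 0.0022] yawrel deg 1.1
0.09 -0.043 [32.2]
0.09 -0.01 [95.6]
0.09 0 [108.2]
0 -0.043 [24.4]
0 -0.01 [92.6]
0 0 [107.1]
```

View pics/f2.png

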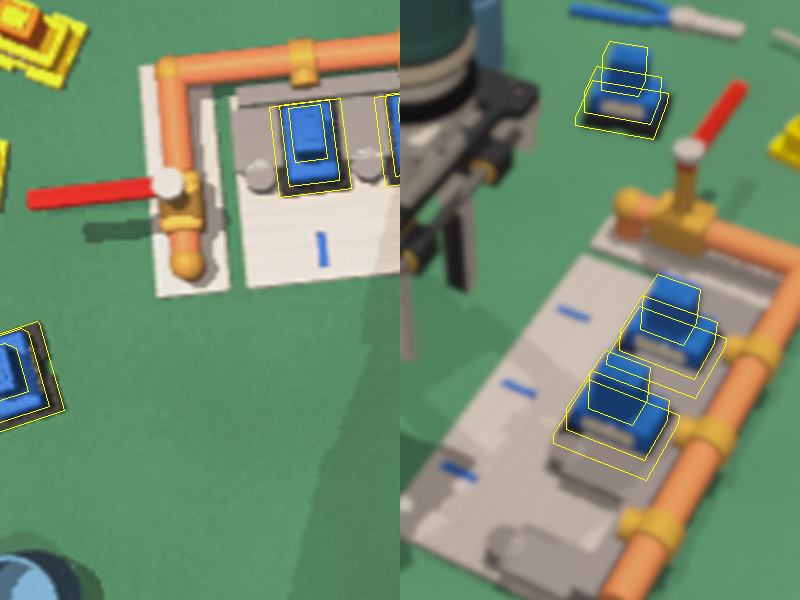

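Both cartridges sit home in bays 1 and 2, and A has not moved. Fetch A.

>>> {"method": "servo_tool", "body": {"commands": [0.073,0.452,0,0,0,-6,0.06,0.073,0.452,0,0,0,-12,0.06,0.073,0.452,0,0,0,-12,0.06,0.073,0.452,0,0,0,-12,0.06,0.073,0.452,0,0,0,-12,0.06,0.073,0.452,0,0,0,-12,0.06,0.073,0.452,0,0,0,-12,0.06,0.073,0.452,0,0,0,-12,0.06,0.073,0.452,0,0,0,-12,0.06,0.073,0.452,0,0,0,-12,0.06]}}

```text
time: 35.15
tool_pos: [0.4369, 0.351, 0.1868]
ee_rot: [-3.141, -0.0, -2.855]
wrist_force: [0.1, 0.2, -0.4]
width: 0.0598
finger_force: 0.0
```

```bash
python3 -c "
from h import *
st()"
```

```text
t 35.15 m [-0.1647  0.351 ] z 0.1868 yawrel 11.93 rp [-3.141 -0.   ] F(m) [0.1 0.2] -0.4 w 0.0598 ff 0.0 j [ 0.58  0.12  1.4  -0.    1.63 -1.28]
```

>>> {"method": "servo_tool", "body": {"commands": [0,0,0.05,0,0,0,0.06,0,0,0.1,0,0,0,0.06,0,0,0.136,0,0,0,0.06,0,0,0.136,0,0,0,0.06,0,0,0.136,0,0,0,0.06,0,0,0.136,0,0,0,0,0,0,0.136,0,0,0,0,0,0,0.136,0,0,0,0,0,0,0.136,0,0,0,0]}}

```text
time: 36.28
tool_pos: [0.4367, 0.352, 0.0514]
ee_rot: [-3.141, 0.001, -2.854]
wrist_force: [0.1, -0.5, 0.8]
width: 0.0257
finger_force: 30.0
```

>>> {"method": "servo_tool", "body": {"commands": [0,0,-0.05,0,0,0,0,0,0,-0.1,0,0,6,0,0,0,-0.12,0,0,12,0,0,0,-0.12,0,0,12,0,0,0,-0.12,0,0,12,0]}}

```text
time: 36.9
tool_pos: [0.4356, 0.3515, 0.1689]
ee_rot: [-3.14, -0.003, -3.062]
wrist_force: [0.1, 0.1, -2.5]
width: 0.0265
finger_force: 30.0
```

```bash
python3 -c "
from h import *
st()"
```

```text
t 36.9 m [-0.1659  0.3516] z 0.1689 yawrel 0.07 rp [-3.14e+00 -3.00e-03] F(m) [0.1 0.1] -2.5 w 0.0265 ff 30.0 j [ 0.58  0.13  1.42  0.    1.6  -1.07]
```

>>> {"method": "servo_tool", "body": {"commands": [-0.071,-0.4415,0,0,0,0,0,-0.071,-0.4415,0,0,0,0,0,-0.071,-0.4415,0,0,0,0,0,-0.071,-0.4415,0,0,0,0,0,-0.071,-0.4415,0,0,0,0,0,-0.071,-0.4415,0,0,0,0,0,-0.071,-0.4415,0,0,0,0,0,-0.071,-0.4415,0,0,0,0,0,-0.071,-0.4415,0,0,0,0,0,-0.071,-0.4415,0,0,0,0,0]}}

```text
time: 38.15
tool_pos: [0.5411, -0.081, 0.1701]
ee_rot: [3.14, -0.002, -3.062]
wrist_force: [0.5, -1.0, -2.1]
width: 0.0261
finger_force: 30.0
```

>>> {"method": "servo_tool", "body": {"commands": [0,0,0.05,0,0,0,0,0,0,0.09,0,0,0,0,0,0,0.11,0,0,0,0,0,0,0.11,0,0,0,0,0,0,0.11,0,0,0,0]}}

```text
time: 38.78
tool_pos: [0.542, -0.0815, 0.0618]
ee_rot: [-3.141, 0.001, -3.062]
wrist_force: [0.5, 0.1, -2.3]
width: 0.0257
finger_force: 30.0
```

```bash
python3 -c "
from h import *
st()"
```

```text
t 38.77 m [-0.0937 -0.0885] z 0.0618 yawrel 0.09 rp [-3.141e+00  1.000e-03] F(m) [0.5 0. ] -2.3 w 0.0257 ff 30.0 j [-0.25  0.16  1.6   0.    1.38 -1.9 ]
```

>>> {"method": "servo_tool", "body": {"commands": [0,-0.0015,0.004,0,0,0,0,-0.02,-0.0015,0.004,0,0,0,0,-0.035,-0.0015,0.004,0,0,0,0,-0.046,-0.0015,0.004,0,0,0,0,-0.056,-0.0015,0.004,0,0,0,0,-0.066,-0.0015,0.004,0,0,0,0,-0.076,-0.0015,0.004,0,0,0,0,-0.086,-0.0015,0.004,0,0,0,0,-0.094,-0.0015,0.004,0,0,0,0,-0.098,-0.0015,0.004,0,0,0,0]}}

```text
time: 40.02
tool_pos: [0.6392, -0.0766, 0.0574]
ee_rot: [-3.141, -0.002, -3.064]
wrist_force: [-7.5, -0.8, 5.7]
width: 0.0257
finger_force: 30.0
```

>>> {"method": "servo_tool", "body": {"commands": [-0.003,0,0,0,0,0,0,-0.005,0,0,0,0,0,0,-0.005,0,0,0,0,0,0]}}

```text
time: 40.4
tool_pos: [0.6397, -0.0766, 0.0577]
ee_rot: [3.141, -0.012, -3.064]
wrist_force: [-14.2, -0.9, 9.3]
width: 0.0256
finger_force: 30.0
```

```bash
python3 -c "
from h import *
st()"
```

```text
t 40.4 m [ 0.0041 -0.0912] z 0.0577 yawrel -0.02 rp [ 3.141 -0.012] F(m) [-14.3   0.2] 9.3 w 0.0256 ff 30.0 j [-0.21  0.38  1.34 -0.    1.44 -1.85]
```

>>> {"method": "servo_tool", "body": {"commands": [0.006,0,0,0,0,0,0.05,0.006,0,0,0,0,0,0.06,0.006,0,0,0,0,0,0.06,0.006,0,-0.05,0,0,0,0.06,0.006,0,-0.11,0,0,0,0.06,0.006,0,-0.13,0,0,0,0.03,0.006,0.06,-0.13,0,0,0,0,0.006,0.12,-0.13,0,0,0,0,0.006,0.18,-0.13,0,0,0,0,0.006,0.24,-0.13,0,0,0,0]}}

```text
time: 41.65
tool_pos: [0.6199, 0.1647, 0.1871]
ee_rot: [3.141, 0.001, -3.064]
wrist_force: [1.2, 0.6, -0.6]
width: 0.0134
finger_force: 0.0
```

>>> {"method": "servo_tool", "body": {"commands": [0,0.06,0,0,0,0,0,0,0.124,0,0,0,0,0,0,0.124,0,0,0,0,0,0,0.124,0,0,0,0,0]}}

```text
time: 42.15
tool_pos: [0.6102, 0.2864, 0.1867]
ee_rot: [-3.141, -0.0, -3.063]
wrist_force: [-0.7, -0.2, 0.2]
width: 0.0005
finger_force: 0.0
```

```bash
python3 f.py pics/f3.png; python3 -c "
from h import *
S=snapshot('scene')
for b in(.09,0,-.09):
 for d in(-.043,-.01,0):
  p=(*(M0+RM@np.array([d,b])),.006,MY); print(b,d,[round(float(cv2.mean(cv2.cvtColor(s['img'],cv2.COLOR_BGR2HSV)[...,0],cv2.resize(sil(s,[p],BOX[2:]),(640,480),interpolation=0))[0]),1) for s in(S,)])"
```

```text
t 42.15 m [0.0031 0.273 ] z 0.1867 yawrel 0.02 rp [-3.141 -0.   ] F(m) [-0.7 -0.1] 0.2 w 0.0005 ff 0.0 j [ 0.36  0.37  1.09 -0.    1.68 -1.29]
0.74 world [ 0.634  -0.0774  0.0706] iou 0.853 m+corr [ 0.001  -0.0908] yawrel deg -0.4
0.67 world [0.627  0.0145 0.0894] iou 0.843 m+corr [0.0011 0.0014] yawrel deg 0.6
0.09 -0.043 [34.0]
0.09 -0.01 [97.3]
0.09 0 [107.7]
0 -0.043 [25.1]
0 -0.01 [93.6]
0 0 [108.0]
-0.09 -0.043 [25.0]
-0.09 -0.01 [92.6]
-0.09 0 [108.3]
```

All three cartridges are home. Next, turn the valve on.

>>> {"method": "servo_tool", "body": {"commands": [0,0,0.06,0,0,0,0,0,0,0.088,0,0,0,0,0,0,0.088,0,0,0,0,0.029,0,0.088,0,0,0,0,0.053,-0.001,0.088,0,0,0,0,0.082,-0.01,0.088,0,0,0,0,0.106,-0.032,0.088,0,0,0,0,0.117,-0.055,0.088,0,0,0,0,0.117,-0.063,0.088,0,0,0,0,0.117,-0.063,0.088,0,0,0,0]}}

```text
time: 43.6
tool_pos: [0.4999, 0.2234, 0.1034]
ee_rot: [3.12, 0.008, -3.063]
wrist_force: [-1.0, 21.2, -1.2]
width: 0.0005
finger_force: 10.7
```

```bash
python3 -c "
from h import *
st()"
```

```text
t 43.6 m [-0.1118  0.2188] z 0.1034 yawrel 0.04 rp [3.12  0.008] F(m) [ 0.7 21.2] -1.2 w 0.0005 ff 10.7 j [ 0.3   0.12  1.56  0.02  1.45 -1.35]
```

At the on stop (21 N). Back off, clear the area and check.

>>> {"method": "servo_tool", "body": {"commands": [0,0.04,0,0,0,0,0,0,0.04,-0.06,0,0,0,0,0,0.04,-0.12,0,0,0,0,0.1,0.1,-0.15,0,0,0,0,0.2,0.2,-0.15,0,0,0,0,0.2,0.2,-0.15,0,0,0,0,0.2,0.2,-0.15,0,0,0,0,0.2,0.2,-0.15,0,0,0,0]}}

```text
time: 44.6
tool_pos: [0.2815, 0.4002, 0.2525]
ee_rot: [3.137, 0.004, -3.059]
wrist_force: [-0.7, 0.3, 0.1]
width: 0.0002
finger_force: 0.0
```

```bash
python3 - <<'E'
from h import *
st(); s=snapshot("top"); cv2.imwrite("pics/end.png",cv2.resize(s["img"],(800,600),interpolation=cv2.INTER_CUBIC))
E
```

```text
t 44.6 m [-0.3158  0.4121] z 0.2525 yawrel 0.24 rp [3.137 0.004] F(m) [-0.7  0.3] 0.1 w 0.0002 ff 0.0 j [ 0.84 -0.06  1.45  0.    1.75 -0.81]
```

View pics/end.png

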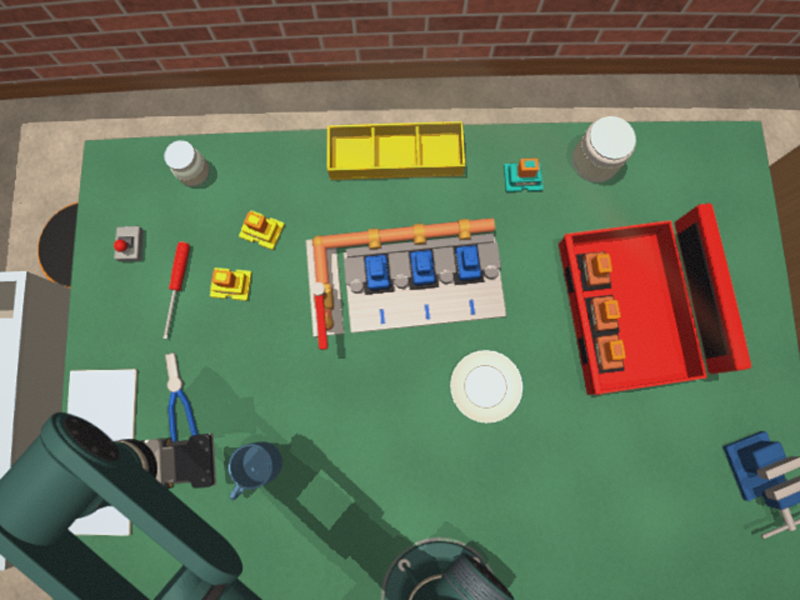

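The final view shows three blue cartridges home (378,272 / 423,267 / 470,262), three spent ones in the toolbox, the lever along the pipe as at the start, and the bystanders unmoved.

```bash
python3 -c "
from bench import close_job
print(close_job())"
```

```text
the job is handed in; nothing more can be done
None
```

The filters are changed and the job is handed in: with the valve shut, all three spent cartridges went into the red toolbox and a fresh one was pushed home in each bay, and then the valve was turned fully on again; the final picture shows this, with the other things on the counter where they were.

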